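# Uncouple the oiler from the air outlet and park it

### The job

Uncouple the in-line oiler from the quick coupling on the air outlet: draw the coupling's sprung sleeve back (down) gently, without ramming it against its stop, pull the oiler straight up and out without tearing at it while it is still locked, and let the sleeve snap forward again. Then park the oiler upright in the free hole of the wooden block, nipple down and fully home, and let go; leave the carton, the socket and the oil bottle where they stand.

Things in the scene. Friction and masses are not known exactly. Their poses are not given: they have to be found in the camera images.
- oiler: In-line oiler, loose, 71 mm tall, about 180 g, round about z (up). Origin at its nipple's lower tip. Going up: steel nipple 16 mm dia (tip chamfered), locking groove at 10 to 15 mm; from 32 to 66 mm the plain aluminium body, 28 mm dia, to grip; brass stub 18 mm dia to 71 mm. Starts plugged upright in the coupling, body resting on the mouth.
- oiler_seat (a point): Centre of the flat underside of the oiler's 28 mm body, 32 mm above the nipple's tip, on the oiler's axis; z up along the oiler.
- outlet: Air outlet, fixed: aluminium block, x -75 to +125 mm, y +-35 mm, top 50 mm above the origin; the lowest 0 to 20 mm are sunk in the bench. Origin on the coupling's axis, z up; the coupling stands upright at x = y = 0. A 52 mm dial gauge stands at x = 82 to 108 mm, up to 122 mm above the origin: close the gripper along y, where both sides are free.
- outlet_mouth (a point): Centre of the coupling's mouth, 102 mm above the outlet's origin: top of its fixed core (23 mm dia). The sleeve around the core has a flange on top, 52 mm outer, 27 mm inner dia, 6 mm thick. At rest the flange's top face lies 1 to 9 mm below this point, unknown which: feel for it. It juts out 12 mm beyond the oiler, so open fingers straddling the oiler can push it down with their tips.
- sleeve (a joint): Sleeve travel, m: 0 = forward (up, locked), grows downward, hard stop 0.008. Spring: about 7 N to start, 13.5 N at the stop; push slowly, under 25 N. Pawls free the nipple beyond 0.005. Push to the stop, close on the oiler with the sleeve held down, then lift: the sleeve rises with the fingers but stays back at about 0.005, until the oiler is 12 mm up, then snaps to 0.
- rack: The parking block, fixed: wood, 130 (x) x 64 (y) x 45 (z) mm, origin at the centre of its underside, z up. Its free hole is at x = -32 mm; at x = +36 mm a short hexagonal brass plug (24 mm, standing 27 mm above the block) occupies the other place.
- rack_hole0 (a point): Centre of the mouth of the block's free hole, in the block's upper face: 17 mm diameter, chamfered 1 mm, blind, flat bottom 13 mm deep. Parked, the nipple stands on the bottom: its tip 13 mm below this point, oiler_seat 19 mm above it, so fingertips reaching up to 17 mm below oiler_seat stay clear of the block.
- carton: Bystander: closed cardboard box 75 x 110 x 55 mm, origin at the centre of its underside.
- socket: Bystander: dark steel impact socket standing upright, 32 mm diameter, 45 mm tall, origin at the centre of its underside.
- oilcan: Bystander: small grey bottle with a black cap, 48 mm diameter, 100 mm tall, origin at the centre of its underside.
Mind the look-alikes: they are no part of the job. There is more than one size of the oiler; the job needs the middle-sized.

How it is judged (in metres and radians):
On the way, in this order (a step that is already met when the one before it is completed fails the run):
1. the sleeve is drawn back past its release point (more than 5 mm) while the oiler still sits in the coupling (its seat within 4 mm of the mouth) (value of joint sleeve above 0.005 m and distance between oiler_seat and outlet_mouth below 0.004 m), for 0.1 s.
2. the oiler is out of the coupling (nipple tip above the mouth) and the sleeve has snapped forward (less than 1.5 mm) (z of oiler in the frame of outlet_mouth above 0.002 m and value of joint sleeve below 0.0015 m), for 0.1 s.
At the end, for the whole second after the job is handed in: The oiler stands upright (within 0.12 rad) and at rest in the free hole of the wooden block, its nipple tip at least 10 mm below the mouth and within 4 mm of the hole's axis, released; the empty coupling's sleeve is forward (within 1.5 mm); the bystanders stand where they were (horizontal distance between oiler and rack_hole0 below 0.004 m and z of oiler in the frame of rack_hole0 below -0.01 m and angle between oiler's own z axis and vertical below 0.12 rad and value of joint sleeve below 0.0015 m and linear speed of oiler below 0.02 m/s); the robot touches nothing.
It fails at once if the fingers press on the outlet or its sleeve with more than 30 N (contact force between the fingers and outlet above 30 N).
It fails at once if the oiler is torn at in the coupling with more than 40 N (contact force between oiler and outlet above 40 N).
It fails at once if the carton, the socket or the oil bottle is moved by more than 15 mm (distance of any of carton, socket, oilcan from where it was at the start of the episode above 0.015 m).
It also fails if it takes over 51 s, if anything falls off the work surface, if the arm or the gripper's body presses on something with over 40 N, if the wrist force passes 120 N, or if a joint passes its speed limit or range.

### The arm

A 6-joint arm with a two-finger parallel gripper is mounted at the origin on the work surface. World frame = base frame: x ahead of the robot, y to its left, z up, the work surface at z = 0. Lengths are in mm, angles in rad, forces in N, time in s.
With the tool pointing down it reaches from about 400 to 825 mm from the base axis. Payload 7 kg.
Tool frame: the origin (TCP) lies at the very end of the fingers, on their centre line; the grasp point (between the pads) lies 19 mm behind it; z points along the fingers, y is the line along which they close (so a half turn about z gives the same grasp; the last joint's range is limited). The gripper opens to 88 mm and grips with 3 to 60 N. Pads are 19 mm wide; open, the fingers measure 130 mm over their backs; the gripper's body (78 mm by 193 mm) begins 47 mm behind the grasp point.
Start: joints at [1.591, 0.359, 0.012, 0, -1.224, -0.288], TCP at [178.622, 650.914, 226.561] pointing down, gripper open.
Joint ranges: [-3.07, 3.07], [-1.43, 2.12], [-1.02, 1.25], [-3.03, 1.67], [-3.05, -0], [-3.03, 3.03]. Speed limits (rad/s): [2.39, 2.39, 3.01, 3.14, 3.14, 3.14].

### API

Orientations are given as a unit quaternion [x, y, z, w].
In Python, from plant import bot gives the robot as it stands. Calls block until the motion is done:
- bot.move_ptp(position, orientation): joint-space move of the TCP to a pose.
- bot.line_to(position, velocity=150, ori=None): straight line of the TCP; ori=None keeps the orientation; velocity is the mean speed in mm/s.
- bot.move_joints(angles): joint-space move.
- bot.move_gripper(opening, force=None): finger opening in mm; force is the grip in N (None keeps the last); returns when the fingers have stopped.
- bot.pause(seconds).
- bot.solve_ik(position, orientation): joint angles nearest the present ones, or None.
- bot.read_state(): the state.
- bot.camera(name): name is "scene" or "top" or "wrist"; returns the picture (480x640x3 uint8, red, green, blue); there is no depth.
- bot.get_calibration(name): a dict with "fx", "fy", "cx", "cy" (pixels), "view" (4x4, takes a point from world to camera coordinates); the wrist camera has in their place "T_tool_cam" (4x4, takes a point from camera to tool coordinates, whose origin is the TCP and whose axes are the flange's). Camera axes: x right, y up, looking along -z (the intrinsics and any distortion apply to the point x, -y, -z); pixel columns grow to the right and rows downward; lengths in mm; the calibration is good to about 2 mm. A picture is of the moment at which its call begins: read the wrist's pose just before it. get_calibration takes no time and is no camera call.
A pose or a line that the arm cannot do raises bot.Unreachable and nothing moves.
- bot.close_job(): hands the job in; it is judged then, once.
The state is a dict: "t": time; "joint_pos": joint angles; "qvel": joint speeds; "tau": joint torques, N m; "tcp_pos": TCP position; "eef_rot": TCP orientation; "contact_force": force on the tool from outside, world axes, zero at the start; "moment": the same for the moment, N m; "width": finger opening in mm; "finger_force": force on a finger pad.
Only numpy, scipy, OpenCV 4.12 (cv2) and the standard library are available. Lean on these libraries where they do the work, as an engineer would, in place of code of your own. Each camera call takes 0.05 s, during which the arm holds its last target. There are 200 camera calls.

## Working session

There is one attempt and no reset: what is moved stays moved. The work goes in short steps, each a Python script; the robot and the scene stay as the last script left them, time stands still between calls to the robot, and variables do not carry over. Pictures are saved under pics/ and viewed, at most 10 in all, crops included, and the job is handed in when it is done.

```bash
mkdir -p pics; ls
python3 - <<'E'
from plant import bot
import cv2
for n in ("scene","top"):
    cv2.imwrite(f"pics/{n}0.png",bot.camera(n)[:,:,::-1])
    print(n,bot.get_calibration(n))
s=bot.read_state();print(s);print(bot.get_calibration("wrist"))
E
```

```text
pics
scene {'fx': 434.87299980375525, 'fy': 434.87299980375525, 'cx': 319.4930678461253, 'cy': 232.52706806561991, 'view': array([[-8.69975400e-01,  4.92882363e-01,  1.44837775e-02,
         5.50666672e+02],
       [-2.97510759e-01, -5.48100719e-01,  7.81711552e-01,
         1.29609211e+02],
       [ 3.93230406e-01,  6.75760740e-01,  6.23471948e-01,
        -1.19667851e+03],
       [ 0.00000000e+00,  0.00000000e+00,  0.00000000e+00,
         1.00000000e+00]])}
top {'fx': 620.6707058958626, 'fy': 620.6707058958626, 'cx': 314.86362970929287, 'cy': 229.58620215505042, 'view': array([[ 2.11503564e-02, -9.99739685e-01,  8.55710504e-03,
        -3.01372501e+01],
       [ 9.87176197e-01,  2.22376069e-02,  1.58077971e-01,
        -6.24396253e+02],
       [-1.58227111e-01,  5.10396499e-03,  9.87389554e-01,
        -1.17138676e+03],
       [ 0.00000000e+00,  0.00000000e+00,  0.00000000e+00,
         1.00000000e+00]])}
{'t': 0.1, 'joint_pos': array([ 1.59110420e+00,  3.59333901e-01,  1.11868289e-02, -2.80884063e-04,
       -1.22412119e+00, -2.88118003e-01]), 'qvel': array([-0.00085645, -0.00262
[... 271 characters left out ...]
 9.91041443e-01, -1.33552606e-01, -1.74384158e-05,  7.47515362e-04]), 'contact_force': array([ 0.40391804, -0.1834943 , -0.23099399]), 'moment': array([-0.01006974, -0.03854846,  0.0005821 ]), 'finger_force': 0.0, 'width': 87.52863593553253}
{'fx': 378.4898820129743, 'fy': 378.4898820129743, 'cx': 319.83367643213944, 'cy': 236.92070212795755, 'T_tool_cam': array([[ 2.23215779e-04,  9.64730960e-01,  2.63237771e-01,
         7.08012460e+01],
       [ 9.99999740e-01, -3.96006271e-04,  6.03347267e-04,
        -7.75973722e-01],
       [ 6.86311596e-04,  2.63237568e-01, -9.64730798e-01,
        -1.58229408e+02],
       [ 0.00000000e+00,  0.00000000e+00,  0.00000000e+00,
         1.00000000e+00]])}
```

View pics/scene0.png

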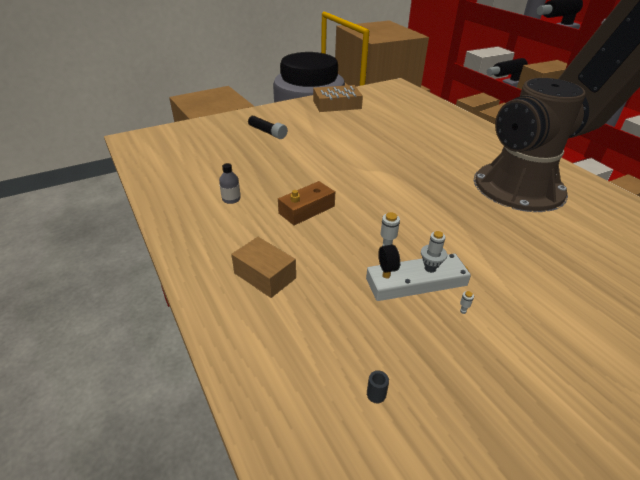

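View pics/top0.png

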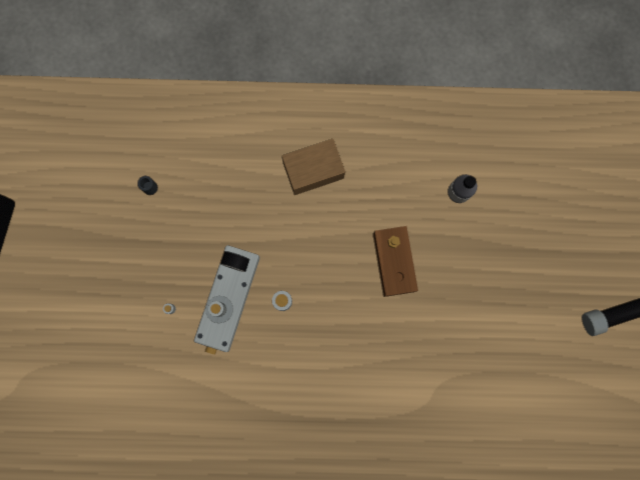

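Look-alikes for the oiler: one plugged in the coupling (top 216,309; scene 437,243), a larger one (top 282,300; scene 390,225) and a small one (top 169,309; scene 467,300). I choose the plugged, middle-sized one. The rack's free hole is at top (401,275), and its brass plug at (394,241).

```bash
cat > h.py <<'E'
from plant import bot
import numpy as np, cv2
from scipy.spatial.transform import Rotation as R
def cam(name):
    """-> K dict, 4x4 cam->world, image"""
    k=bot.get_calibration(name)
    if name=="wrist":
        s=bot.read_state(); T=np.eye(4); T[:3,:3]=R.from_quat(s["eef_rot"]).as_matrix(); T[:3,3]=s["tcp_pos"]
        M=T@k["T_tool_cam"]
    else: M=np.linalg.inv(k["view"])
    return k,M,bot.camera(name)
def onplane(k,M,px,z):
    px=np.atleast_2d(px).astype(float)
    d=np.c_[(px[:,0]-k["cx"])/k["fx"],-(px[:,1]-k["cy"])/k["fy"],-np.ones(len(px))]@M[:3,:3].T
    o=M[:3,3]; return o+d*((z-o[2])/d[:,2])[:,None]
def proj(k,M,P):
    p=np.linalg.inv(M)@np.r_[P,1]; return np.array([k["cx"]-k["fx"]*p[0]/p[2],k["cy"]+k["fy"]*p[1]/p[2]])
def down(yaw):  # tool x along world angle yaw, z down
    c,s=np.cos(yaw),np.sin(yaw)
    return R.from_matrix(np.array([[c,s,0],[s,-c,0],[0,0,-1]])).as_quat()
E
python3 - <<'E'
from h import *
k,M,im=cam("top"); hsv=cv2.cvtColor(im,cv2.COLOR_RGB2HSV)
def blobs(m,a=40):
    n,l,st,c=cv2.connectedComponentsWithStats(m.astype(np.uint8)); return [(c[i],st[i][4],l==i) for i in range(1,n) if st[i][4]>a]
H,S,V=[hsv[...,i].astype(int) for i in range(3)]
print("brass"); 
for c,a,_ in blobs((H>12)&(H<28)&(S>190)&(V>110),20): print(c.round(1),a,onplane(k,M,c,121)[0].round(1))
print("grey")
for c,a,m in blobs((S<40)&(V>90),150):
    if a>5000: continue
    r=cv2.minAreaRect(np.argwhere(m)[:,::-1].astype(np.float32)); b=cv2.boxPoints(r)
    print(c.round(1),a,b.round(0).tolist(),onplane(k,M,b,30).round(0).tolist())
print("rack", hsv[265,388],hsv[350,350],hsv[275,401],hsv[309,216])
for c,a,m in blobs((S>hsv[265,388][1]-25)&(V<120)&(H<14),400):
    r=cv2.minAreaRect(np.argwhere(m)[:,::-1].astype(np.float32)); b=cv2.boxPoints(r)
    print(c.round(1),a,b.round(0).tolist(),onplane(k,M,b,45).round(0).tolist())
for n,p,z in(("hole",(401,275),45),("plug",(394,241),72),("big",(282,300),100)): print(n,onplane(k,M,p,z)[0].round(1))
ks,Ms,_=cam("scene"); print(onplane(ks,Ms,(391,216),100))
crop=cv2.resize(im[220:360,150:310],(800,700)[0:2])[:,:,::-1]; cv2.imwrite("pics/c1.png",cv2.resize(crop,(640,560)))
E
```

```text
brass
grey
[226.1 302.8] 3121 [[193.0, 341.0], [226.0, 244.0], [260.0, 255.0], [228.0, 353.0]] [[404.0, 215.0, 30.0], [595.0, 160.0, 30.0], [574.0, 91.0, 30.0], [383.0, 147.0, 30.0]]
[282.  300.7] 176 [[272.0, 291.0], [291.0, 291.0], [291.0, 310.0], [272.0, 310.0]] [[504.0, 65.0, 30.0], [505.0, 28.0, 30.0], [468.0, 27.0, 30.0], [467.0, 64.0, 30.0]]
[598.8 322.8] 272 [[589.0, 315.0], [602.0, 310.0], [609.0, 330.0], [596.0, 335.0]] [[470.0, -558.0, 30.0], [480.0, -585.0, 30.0], [443.0, -597.0, 30.0], [433.0, -570.0, 30.0]]
rack [ 13 152  94] [ 18  97 139] [ 13 151  88] [ 19 153 130]
[395.3 262.8] 1815 [[373.0, 232.0], [406.0, 226.0], [417.0, 290.0], [384.0, 296.0]] [[624.0, -131.0, 45.0], [637.0, -196.0, 45.0], [510.0, -218.0, 45.0], [498.0, -154.0, 45.0]]
hole [ 539.6 -186.8   45. ]
plug [ 602.5 -169.4   72. ]
big [483.5  41.8 100. ]
[[491.14573941  49.55718134 100.        ]]
```

View pics/c1.png

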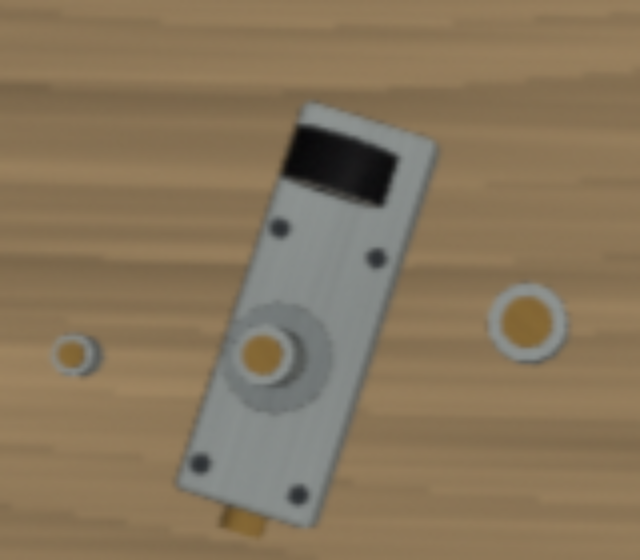

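The crop confirms it: the middle-sized oiler (stub at crop 263,355, i.e. top 215.8,308.8) sits in the coupling flange. The small one is on the left and the large one on the right. Next I move above it and refine with the wrist camera.

Run:
```python
from h import *
k,M,_=cam("top"); print("stub top cam",onplane(k,M,(215.75,308.75),121))
p=np.array([465,160,200.]); q=down(-0.283)
bot.move_gripper(50,20)
bot.move_ptp(p,q); bot.pause(.3)
k,M,im=cam("wrist"); cv2.imwrite("pics/w1.png",im[:,:,::-1])
s=bot.read_state(); print(s["t"],s["tcp_pos"],s["contact_force"],s["joint_pos"])
np.savez("w1.npz",M=M)
```

```text
stub top cam [[464.22545723 160.33508387 121.        ]]
3.475 [464.96655904 160.30006914 199.94251135] [-0.57683817 -0.01817405 -0.17492189] [ 7.32609450e-01  7.52677328e-02 -4.20933872e-01  9.00758683e-06
 -1.07471708e+00  5.55701075e-01]
```

View pics/w1.png

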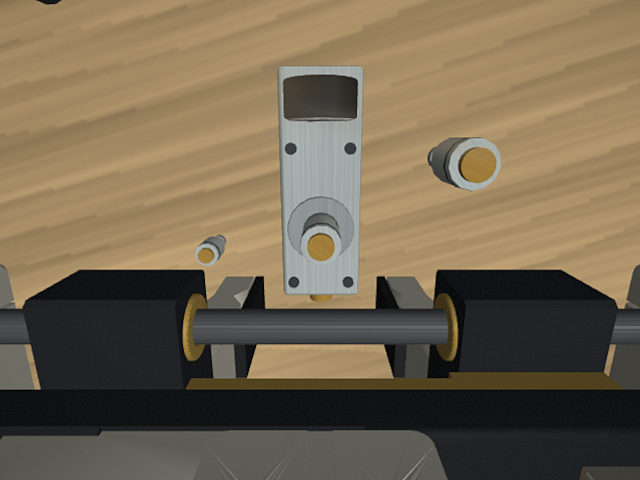

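The wrist view shows the stub at (321,247) with the block axis vertical in the image, so the yaw is good. I'll refine the stub position by its brass mask.

Run:
```python
from h import *
k,M,im=cam("wrist"); hsv=cv2.cvtColor(im,cv2.COLOR_RGB2HSV); print(hsv[247,321],hsv[180,100])
m=cv2.inRange(hsv,(13,150,100),(28,255,255))
m[:215]=0;m[275:]=0;m[:,:290]=0;m[:,350:]=0
x,y,w,h=cv2.boundingRect(m); c=np.argwhere(m)[:,::-1].mean(0); print(x,y,w,h,c,onplane(k,M,c,121)[0])
g=cv2.inRange(hsv,(0,0,90),(180,45,255))
for r in (170,185,270,280): 
    e=np.where(g[r,265:380])[0]+265; print(r,e[0],e[-1],onplane(k,M,[[e[0],r],[e[-1]+1,r]],30).mean(0).round(1))
s=bot.read_state(); T=R.from_quat(s["eef_rot"]).as_matrix()
print("in tool",T.T@(onplane(k,M,c,121)[0]-s["tcp_pos"]))
```

```text
[ 20 159 157] [ 18 101 159]
308 234 26 27 [320.4379562  246.83394161] [464.48306332 160.98189587 121.        ]
170 280 360 [504.2 149.3  30. ]
185 281 359 [491.8 152.9  30. ]
270 283 357 [416.7 174.7  30. ]
280 284 357 [407.1 177.   30. ]
in tool [-0.69194465 -0.63745877 78.94395818]
```

Run:
```python
from h import *
q=down(-0.278); x,y=464.4,160.7
bot.move_gripper(38,20)
bot.line_to([x,y,130],120,q); bot.line_to([x,y,85],60)
bot.pause(.2); f0=bot.read_state()["contact_force"]; print(f0, bot.read_state()["width"])
z=85; zc=None; log=[]
while z>62:
    z-=0.5 if zc else 1; bot.line_to([x,y,z],12)
    s=bot.read_state(); f=s["contact_force"]-f0; log.append((z,round(s["tcp_pos"][2],2),*f.round(1)))
    if zc is None and f[2]>4: zc=z
    if f[2]>16 or (zc and zc-z>=7.5): break
print(zc,s["t"],s["width"]); print(*log,sep="\n")
```

```text
[ 0.32694351 -0.47964635  0.51850837] 38.014233078637766
74 12.35 38.18441825091644
(84, np.float64(84.04), np.float64(0.1), np.float64(0.8), np.float64(-0.7))
(83, np.float64(82.92), np.float64(-0.1), np.float64(1.0), np.float64(-1.2))
(82, np.float64(81.92), np.float64(0.5), np.float64(0.2), np.float64(-0.7))
(81, np.float64(80.93), np.float64(-0.1), np.float64(0.4), np.float64(-0.9))
(80, np.float64(79.95), np.float64(0.5), np.float64(0.1), np.float64(-0.6))
(79, np.float64(78.92), np.float64(0.2), np.float64(0.8), np.float64(-0.2))
(78, np.float64(77.95), np.float64(-0.8), np.float64(0.5), np.float64(-0.3))
(77, np.float64(76.93), np.float64(-0.1), np.float64(1.1), np.float64(-0.0))
(76, np.float64(75.96), np.float64(-0.0), np.float64(-0.5), np.float64(-1.0))
(75, np.float64(75.15), np.float64(0.2), np.float64(1.1), np.float64(1.5))
(74, np.float64(74.49), np.float64(-1.1), np.float64(-0.4), np.float64(6.7))
(73.5, np.float64(74.06), np.float64(-2.5), np.float64(-0.1), np.float64(6.6))
(73.0, np.float64(73.59), np.float64(-2.5), np.float64(-0.2), np.float64(7.5))
(72.5, np.float6
[... 311 characters left out ...]
t64(71.25), np.float64(-3.7), np.float64(-0.4), np.float64(9.6))
(70.0, np.float64(70.79), np.float64(-3.0), np.float64(-0.2), np.float64(10.5))
(69.5, np.float64(70.31), np.float64(-3.7), np.float64(0.2), np.float64(9.7))
(69.0, np.float64(69.84), np.float64(-4.2), np.float64(-0.8), np.float64(10.5))
(68.5, np.float64(69.39), np.float64(-3.5), np.float64(0.3), np.float64(11.1))
(68.0, np.float64(68.91), np.float64(-3.8), np.float64(-0.2), np.float64(11.2))
(67.5, np.float64(68.43), np.float64(-3.9), np.float64(-1.0), np.float64(11.4))
(67.0, np.float64(67.96), np.float64(-4.5), np.float64(-1.5), np.float64(12.8))
(66.5, np.float64(67.48), np.float64(-5.1), np.float64(0.6), np.float64(12.3))
```

Run:
```python
from h import *
x,y=464.4,160.7
def st(n):
    s=bot.read_state(); print(n,round(s["t"],2),s["tcp_pos"].round(2),s["contact_force"].round(1),round(s["width"],2),round(s["finger_force"],1)); return s
bot.line_to([x,y,66.0],12); st("push")
bot.move_gripper(24,30); bot.pause(.15); s=st("grip")
if 26<s["width"]<30:
    for z in (67.5,69,71,74,78,83): 
        bot.line_to([x,y,z],25); s=st(z)
        if s["contact_force"][2]<-20: print("STUCK"); break
    else:
        bot.line_to([x,y,150],100); bot.pause(.2); st("up")
        cv2.imwrite("pics/w2.png",bot.camera("wrist")[:,:,::-1])
```

```text
push 12.6 [464.68 160.81  67.04] [-3.2 -1.6 13.9] 38.22 6.6
grip 13.11 [465.09 160.67  67.21] [-3.  -3.  13.5] 27.52 31.0
67.5 13.36 [465.07 160.68  68.52] [-1.5 -2.6 10.6] 27.89 30.8
69 13.61 [465.06 160.69  69.9 ] [-1.3 -2.   8.4] 27.76 30.6
71 13.86 [464.85 160.76  71.27] [ 1.5 -2.   3.3] 27.6 31.3
74 14.12 [464.58 160.62  74.09] [ 3.2 -2.2  0.7] 27.37 30.0
78 14.43 [464.47 160.62  78.12] [ 2.7 -3.4  0.9] 27.53 30.0
83 14.78 [464.07 160.64  83.04] [ 1.2 -1.1 -0.9] 27.57 30.0
up 15.8 [464.04 160.47 149.29] [-0.3 -1.3 -2.7] 27.59 30.0
```

The oiler came out cleanly. Next I look at the rack hole from near, offset so the hole isn't hidden.

Run:
```python
from h import *
s=bot.read_state(); p=s["tcp_pos"]
bot.line_to([p[0],p[1],170],150)
yaw=0.18; h=np.array([538,-186.])-55*np.array([np.cos(yaw),np.sin(yaw)])
bot.move_ptp([*h,150],down(yaw)); bot.pause(.3)
k,M,im=cam("wrist"); np.savez("w3.npz",M=M); cv2.imwrite("pics/w3.png",im[:,:,::-1])
s=bot.read_state(); print(s["t"],s["tcp_pos"],s["width"],s["contact_force"],s["joint_pos"])
```

```text
17.825 [ 484.141643   -195.34233267  150.10422572] 27.301577099146165 [ 0.36857587  0.14250917 -2.19002065] [-7.29845850e-03  1.73465765e-01 -4.30354689e-01  1.18072631e-05
 -9.66721969e-01  1.75895666e+00]
```

View pics/w3.png

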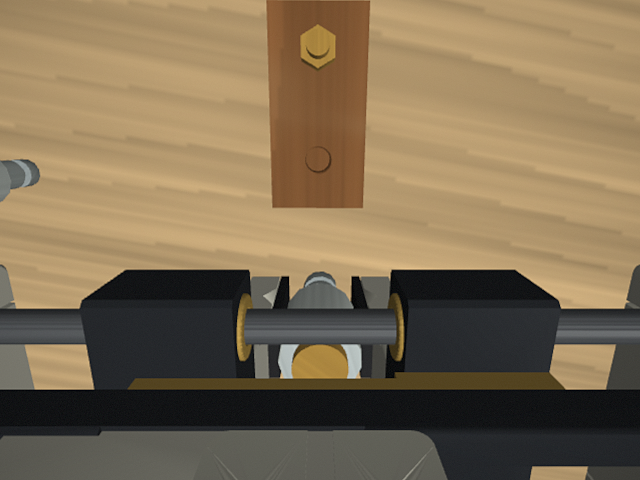

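The hole is at about (318,159), the plug at (317,45), and the rack's near edge at row 207 with sides at columns 272 to 363. The held nipple is visible at (320,280), so the grip is straight. I'll measure the hole in detail.

Run:
```python
from h import *
k=bot.get_calibration("wrist"); M=np.load("w3.npz")["M"]; im=cv2.imread("pics/w3.png")
g=cv2.GaussianBlur(cv2.cvtColor(im,cv2.COLOR_BGR2GRAY),(0,0),.7)
hsv=cv2.cvtColor(im,cv2.COLOR_BGR2HSV); print(hsv[190,300],hsv[190,200])
e=cv2.Canny(g,20,50)[138:182,296:342]; pts=np.argwhere(e)[:,::-1].astype(np.float32)+[296,138]
el=cv2.fitEllipse(cv2.convexHull(pts.astype(np.float32))); print("ellipse",el,pts.min(0),pts.max(0))
print("hole",onplane(k,M,el[0],45))
m=cv2.inRange(hsv,(0,125,40),(14,255,175)); m[225:]=0
n,l,s,c=cv2.connectedComponentsWithStats(m); i=1+s[1:,4].argmax(); print(s[i])
mm=l==i; E=[]
for r in (100,120,140,180,195):
    w=np.where(mm[r])[0]; E.append(onplane(k,M,[[w[0],r],[w[-1]+1,r]],45)); print(r,w[0],w[-1],np.linalg.norm(E[-1][0]-E[-1][1]).round(2))
mid=np.array([a.mean(0) for a in E]); d=mid[0]-mid[-1]; print("yaw",np.arctan2(d[1],d[0]))
rows=[np.where(mm[:,c])[0].max()+1 for c in (285,305,340,355)]; print(rows)
pe=onplane(k,M,[317.5,np.mean(rows)],45)[0]; print("near edge",pe,"hole from edge",pe+33*d/np.linalg.norm(d)); print(mid.round(1))
cv2.imwrite("pics/c2.png",cv2.resize(im[130:190,280:360],None,fx=8,fy=8,interpolation=2))
```

```text
[ 14 153 130] [ 18  99 188]
ellipse ((317.8306884765625, 159.17669677734375), (27.989120483398438, 28.552783966064453), 173.9452362060547) [304. 145.] [331. 173.]
hole [[ 537.31588965 -183.25628518   45.        ]]
[  267     0   103   208 17948]
100 270 365 63.02
120 270 365 63.86
140 271 364 63.37
180 272 363 63.74
195 273 362 63.0
yaw 0.17998820772833313
[np.int64(207), np.int64(207), np.int64(208), np.int64(208)]
near edge [ 504.31920312 -189.01890514   45.        ] hole from edge [ 536.78611464 -183.11131207   45.        ]
[[ 574.9 -176.5   45. ]
 [ 562.5 -178.8   45. ]
 [ 549.8 -181.1   45. ]
 [ 523.4 -185.9   45. ]
 [ 513.1 -187.8   45. ]]
```

View pics/c2.png

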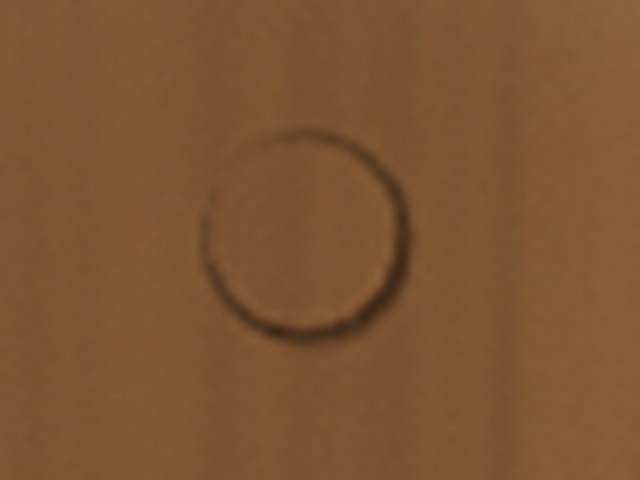

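The crop shows the hole's ring centred at crop (305,237), i.e. (318.1,159.6), which agrees with the fit. I now insert with force monitoring.

```bash
cat > ins.py <<'E'
from h import *
def insert(x,y,z0=66,zend=48.5,fmax=10):
    f0=bot.read_state()["contact_force"]; z=z0
    while z>zend:
        z-=0.75; bot.line_to([x,y,z],20)
        s=bot.read_state(); f=s["contact_force"]-f0
        print(z,s["tcp_pos"].round(2),f.round(1))
        if f[2]>fmax: break
    return s,f
E
python3 - <<'E'
from ins import *
x,y=537.6,-183.4
bot.line_to([x,y,110],120,down(.18)); bot.line_to([x,y,66],60); bot.pause(.2)
s,f=insert(x,y); print(s["t"],s["width"])
E
```

```text
65.25 [ 537.58 -183.4    65.31] [ 0.3  0.  -1. ]
64.5 [ 537.53 -183.4    64.42] [-0.2  0.9 -0.9]
63.75 [ 537.55 -183.41   63.7 ] [-0.6  0.1 -1. ]
63.0 [ 537.58 -183.39   62.94] [ 0.2  0.7 -0.3]
62.25 [ 537.56 -183.42   62.19] [ 0.1  0.4 -0.2]
61.5 [ 537.55 -183.42   61.44] [-1.1  0.1  0.4]
60.75 [ 537.57 -183.39   60.71] [-0.2 -0.2 -0.6]
60.0 [ 537.55 -183.39   59.93] [ 0.4  1.  -0.1]
59.25 [ 537.54 -183.4    59.18] [ 0.6  0.9 -0.2]
58.5 [ 537.57 -183.4    58.44] [-0.1 -0.6 -1. ]
57.75 [ 537.58 -183.39   57.72] [-0.1 -0.2 -0.5]
57.0 [ 537.53 -183.41   56.94] [ 1.  -0.1  0.4]
56.25 [ 537.56 -183.4    56.2 ] [0.6 0.4 0.1]
55.5 [ 537.54 -183.4    55.42] [ 1.1  0.  -0.4]
54.75 [ 537.58 -183.39   54.71] [-0.1 -0.6 -0.1]
54.0 [ 537.57 -183.41   53.97] [ 0.1  0.7 -0.8]
53.25 [ 537.57 -183.41   53.2 ] [-0.2  0.5 -0.5]
52.5 [ 537.56 -183.37   52.43] [ 0.2 -0.1 -0.4]
51.75 [ 537.58 -183.4    51.7 ] [-0.1  0.6 -0.5]
51.0 [ 537.59 -183.41   50.96] [-0.7 -0.8 -0.6]
50.25 [ 537.55 -183.41   50.21] [ 0.2 -0.5 -0. ]
49.5 [ 537.55 -183.38   49.43] [-0.7 -0.1  0.1]
48.75 [ 537.55 -183.41   48.67] [-0.4  0.1 -0.8]
48.0 [ 537.82 -183.41   48.47] [-1.7  1.6  5.3]
25.625 27.558697452168715
```

Run:
```python
from h import *
bot.move_gripper(50); bot.pause(.2)
bot.line_to([537.6,-183.4,150],100)
yaw=.18; bot.line_to([537.6-55*np.cos(yaw),-183.4-55*np.sin(yaw),190],150); bot.pause(.3)
cv2.imwrite("pics/w4.png",bot.camera("wrist")[:,:,::-1]); print(bot.read_state()["t"])
a=bot.camera("scene")[150:330,200:500,::-1]; cv2.imwrite("pics/s4.png",cv2.resize(a,None,fx=2.5,fy=2.5))
```

```text
28.575
```

View pics/w4.png

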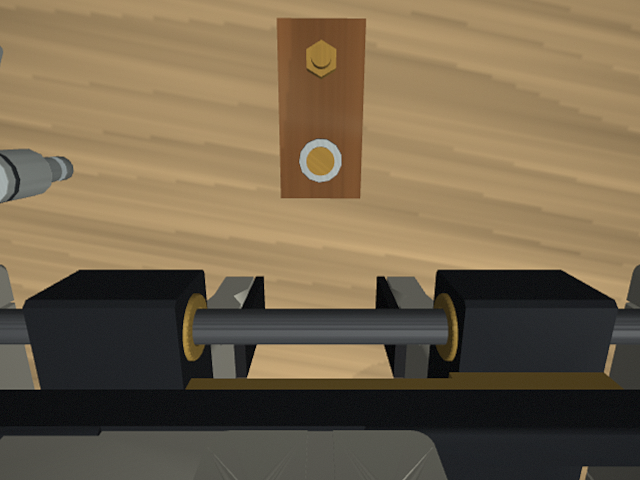

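View pics/s4.png

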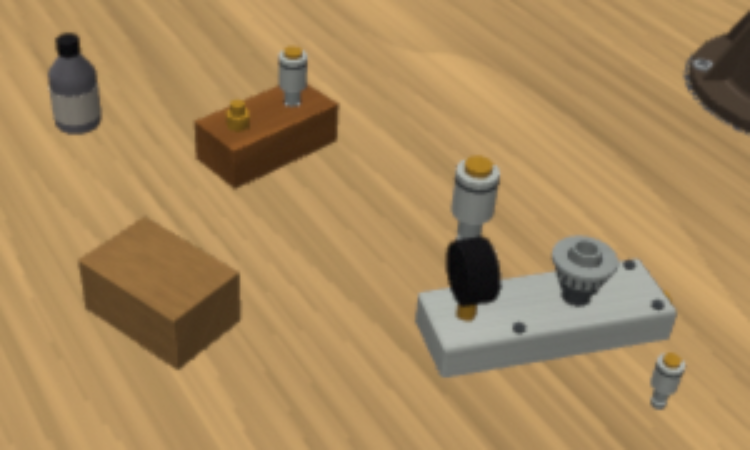

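The oiler stands upright in the free hole: concentric rings at (320,160) in the wrist view, and upright at (292,75) in the scene crop. The coupling is empty with its sleeve forward, at crop (584,258), and the carton and bottle haven't moved. I'm handing it in.

```bash
python3 -c "
from plant import bot
print(bot.close_job())"
```

```text
the job is handed in; nothing more can be done
None
```

I uncoupled the oiler, parked it upright and fully home in the rack's free hole, and handed the job in after about 29 s of robot time; the pass/fail verdict was not returned.

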